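# Turn the pot to face the documentation camera and take the photograph

### The job

With a fingertip, gently push the arms of the turntable round until its red arm points straight at the camera lens, leaving it at rest there; only then press the green shutter button right down with a fingertip and let it come up again. Do not grip the turntable, do not touch the pot standing on it or the camera, and leave everything else on the table where it is.

Things in the scene. Friction and masses are not known exactly. Their poses are not given: they have to be found in the camera images.
- turntable: Turning wheel: white disc, 144 mm diameter, 24 mm thick, dark rubber top, with four radial arms 90 degrees apart, one red, three black. Origin on the axis, at the disc's underside, 36 mm above the table; z up is the turning axis, x lies along the red arm. Turns either way, no stop within a whole turn; takes about 0.15 N m (1 to 2 N at an arm) and stays where it is left.
- red_tip (a point): Outer end of the red arm, 140 mm from the axis, 48 mm above the table. All four arms are bars 14 mm wide from the disc's rim (72 mm from the axis) to 140 mm, and lie 38 to 58 mm above the table; beneath them is only the turntable's foot (170 mm diameter, 12 mm high at its edge) and the flat camera bar. The red one has a white stripe.
- pot: Blue glazed pot, 86 mm wide at the belly, 100 mm tall, about 350 g, standing loose in the middle of the turntable's disc (its foot 60 mm above the table, its top 160 mm) and turning with it. Origin at the centre of its underside, z up.
- camera_rig: Camera rig, fixed: an aluminium bar 6 mm high, 30 mm wide, runs from under the turntable out to the camera's foot; there, 219 to 303 mm from the axis, stands a black camera 115 mm wide, its top 172 mm above the table. Origin on the turntable's axis at table height; x points from the axis to the camera, z up.
- lens (a point): Centre of the camera lens's front face, 220 mm from the turntable's axis and 119 mm above the table; it looks at the axis.
- shutter (a joint): Travel of the green shutter button, m: 0 up, 0.007 fully down. Spring-loaded, about 1.5 N to start moving and 5 N fully down; it comes up again by itself.
- shutter_top (a point): Centre of the top of the green button (32 mm diameter, in a black collar of 48 mm) on the grey release box (80 x 70 mm, 25 mm high, fixed to the table); 47 mm above the table when up. It is pressed straight down. The box stands either to the robot's right or to its left.
- jar: Amber glass jar with a white lid, 60 mm in diameter, 70 mm tall, loose; stands on the side where the release box is not. Origin at the centre of its underside.
- bottle: White plastic bottle with a blue cap, 56 mm in diameter, 130 mm tall, loose, on the right of the table. Origin at the centre of its underside.
- brush: Brush, 180 mm long, lying loose on the right of the table.
- sherd_a: Terracotta sherd about 55 x 40 x 10 mm, loose in the white tray (210 x 160 x 35 mm) on the left of the table.
- sherd_b: A second such sherd in the same tray.

How it is judged (in metres and radians):
On the way, in this order (a step that is already met when the one before it is completed fails the run):
1. the red arm points at the camera lens and the turntable is at rest (y of lens in the frame of turntable between -0.028 and 0.028 m and x of lens in the frame of turntable above 0 m and angular speed of turntable below 0.05 rad/s), for 0.3 s.
2. the green button is pressed down while the red arm points at the lens (y of lens in the frame of turntable between -0.028 and 0.028 m and x of lens in the frame of turntable above 0 m and value of joint shutter above 0.0045 m), for 0.05 s.
At the end, for the whole second after the job is handed in: The red arm points at the camera (the lens lies within 28 mm, about 7 degrees, of the line of the red arm), the turntable is at rest, the shutter button is up again after having been pressed at least 4.5 mm, and the pot stands upright within 15 mm of the turntable's axis (all of step 1 and value of joint shutter below 0.0015 m and horizontal distance between pot and turntable below 0.015 m and angle between pot's own z axis and vertical below 0.1 rad and height (world z) of pot between 0.055 and 0.068 m); the robot touches nothing.
It fails at once if the shutter is pressed (more than 2.5 mm) while the red arm does not point at the lens (value of joint shutter above 0.0025 m and not (y of lens in the frame of turntable between -0.028 and 0.028 m and x of lens in the frame of turntable above 0 m)).
It fails at once if the turntable is gripped or forced (over 18 N from the fingers) (contact force between the fingers and turntable above 18 N).
It fails at once if the robot touches the pot or the camera (contact force between any of the fingers, the arm and pot above 0.5 N or contact force between any of the fingers, the arm and camera_rig above 1 N).
It fails at once if the pot slides more than 15 mm off the axis, is lifted or tips (not (horizontal distance between pot and turntable below 0.015 m and angle between pot's own z axis and vertical below 0.1 rad and height (world z) of pot between 0.055 and 0.068 m)).
It fails at once if a bystander is moved by more than 20 mm (distance of any of jar, bottle, brush, sherd_a, sherd_b from where it was at the start of the episode above 0.02 m).
It also fails if it takes over 64 s, if anything falls off the work surface, if the arm or the gripper's body presses on something with over 40 N, if the wrist force passes 120 N, or if a joint passes its speed limit or range.

### The arm

A 7-joint arm with a two-finger parallel gripper is mounted at the origin on the work surface. World frame = base frame: x ahead of the robot, y to its left, z up, the work surface at z = 0. Lengths are in mm, angles in degrees, forces in N, time in s.
With the tool pointing down it reaches from about 400 to 900 mm from the base axis. Payload 5.6 kg.
Tool frame: the origin (TCP) lies midway between the tips of the shut fingers; the grasp point (between the pads) lies 19 mm behind it; z points along the fingers, y is the line along which they close (so a half turn about z gives the same grasp; the last joint's range is limited). The gripper opens to 92 mm and grips with 3 to 60 N. Pads are 20 mm wide; open, the fingers measure 128 mm over their backs; the gripper's body (75 mm by 189 mm) begins 69 mm behind the grasp point.
Start: joints at [60.905, 26.786, -0.665, 91.828, 0.344, 61.387, -3.226], TCP at [291.321, -581.069, 214.592] pointing down, gripper open.
Joint ranges: [-144.91, 144.91], [-17.63, 115.5], [-89.93, 88.59], [15.96, 139.68], [-74.01, 254.01], [8.47, 105.57], [-167.45, 167.45]. Speed limits (degrees/s): [147.25, 147.25, 180, 180, 180, 180, 180].

### API

Orientations are given as [roll, pitch, yaw] about the fixed x, y, z axes, in that order (R = Rz(yaw) Ry(pitch) Rx(roll)).
In Python, from station import r, viewer gives the robot as it stands.
- The arm moves only by the tool play_rows, never from a script. Its argument "commands" is a list that holds one entry, the list of rows, each a list of 5 numbers: the shift along the tool's x, y, z in cm, then the turn about the tool's z in degrees, then the finger opening in cm, from 0 to 9.19. A call has 1 to 20 rows; each row is the pose to reach, as a shift and turn from the pose commanded when the call began, along the tool's axes at that moment; what a row does not reach only later rows make up. A row lasts 1/10 s, in which the tool goes at most 50 mm and 8.59 degrees, less where a joint would pass 70% of its speed; a pose out of reach is approached as far as the arm can. A call with a gripper value outside its range is refused whole. The fingers move at their own pace and stop on an object; the grip force is fixed at half the most. Time passes only in rows, so rows that repeat a pose let the fingers close. It gives the time, the measured TCP pose, the force, the opening and the grip force at its end, in the units of the state.
- r.sense(): the state, without advancing time (a new reading comes with each control period).
- viewer.camera(name): name is "scene" or "top"; returns a dict with "color" (480x640x3 uint8, blue, green, red), "depth" (480x640 float32, mm along the optical axis (not along the pixel's ray), 0 where there is no reading), "mtx" (3x3 intrinsics, pixels), "distortion" ([k1, k2, p1, p2, k3] as OpenCV has them; the pictures are not rectified), "rvec" (rotation vector, rad) and "tvec" (3), from world to camera coordinates, as OpenCV has them. Camera axes: x right, y down, z forward; pixel columns grow to the right and rows downward; lengths in mm; the calibration is good to about 2 mm. A picture is of the moment at which its call begins.
- r.close_job(): hands the job in; it is judged then, once.
The state is a dict: "time": time; "joint_positions": joint angles; "dq": joint speeds; "joint_torque": joint torques, N m; "tool_pos": TCP position; "eef_rot": TCP orientation; "force": force on the tool from outside, world axes, zero at the start; "moment": the same for the moment, N m; "grip_width": finger opening in mm; "grip_force": force on a finger pad.
Only numpy, scipy, OpenCV 4.12 (cv2) and the standard library are available. Lean on these libraries where they do the work, as an engineer would, in place of code of your own. Each camera call takes 0.05 s, during which the arm holds its last target. There are 200 camera calls.

## Working session

There is one attempt and no reset: what is moved stays moved. The work goes in short steps, Python scripts to look and compute and a tool call to move; the robot and the scene stay as the last step left them, time stands still between calls to the robot, and variables do not carry over. Pictures are saved under pics/ and viewed, at most 10 in all, crops included, and the job is handed in when it is done.

Besides the shell and the picture viewer there is one more tool, called after "Call:" as a command line: name --argument value ..., lists and objects as JSON in quotes. play_rows: Moves the arm, as the interface text tells. Its arguments: {"type":"object","properties":{"commands":{"type":"array","items":{"type":"array","items":{"type":"array","items":{"type":"number"}}}}},"required":["commands"]}

```bash
mkdir -p pics
cat > h.py <<'E'
import numpy as np, cv2
from station import r, viewer
def world(c, px, z=None):
    R=cv2.Rodrigues(np.array(c["rvec"],float))[0]; t=np.array(c["tvec"],float).ravel()
    u=cv2.undistortPoints(np.array(px,float).reshape(-1,1,2),np.array(c["mtx"]),np.array(c["distortion"])).reshape(-1,2)
    out=[]
    for k,(p,n) in enumerate(zip(np.array(px).reshape(-1,2),u)):
        d=R.T@np.array([n[0],n[1],1]); o=-R.T@t
        s=c["depth"][int(p[1]),int(p[0])] if z is None else (z-o[2])/d[2]
        out.append(o+s*d)
    return np.array(out)
E
python3 - <<'E'
from h import *
for n in ("top","scene"):
    c=viewer.camera(n); cv2.imwrite(f"pics/{n}0.png",c["color"]); np.savez(f"{n}0.npz",**c)
s=r.sense(); print(s["tool_pos"],s["eef_rot"],s["time"],s["grip_width"])
E
```

```text
[ 291.04724981 -580.60080203  213.73763538] [-1.79907419e+02  8.51385877e-03  2.66287825e+01] 0.1 91.65746285827652
```

View pics/top0.png

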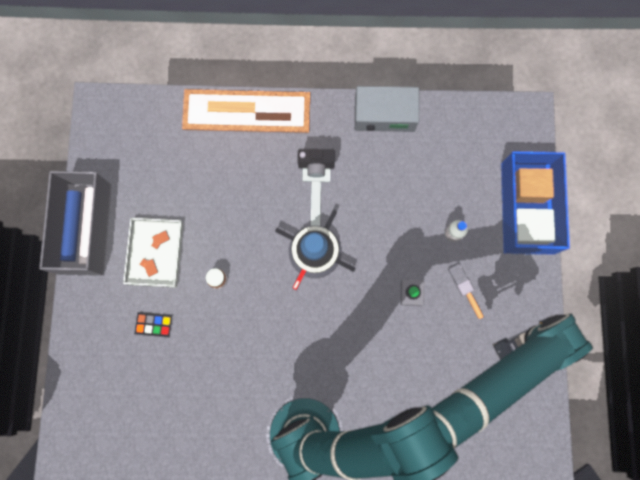

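View pics/scene0.png

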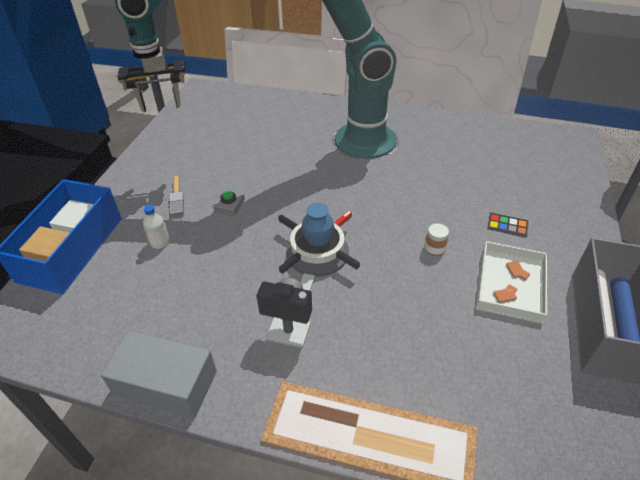

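Top view: turntable axis is near (315,250), the red arm tip near (296,288) pointing toward the robot, black tips near (277,231), (336,207) and (353,268), camera near (316,160), and green button near (414,292) on the right. Next I measure these.

Run:
```python
from h import *
c=dict(np.load("top0.npz")); hsv=cv2.cvtColor(c["color"],cv2.COLOR_BGR2HSV).astype(int)
H,S,V=hsv[...,0],hsv[...,1],hsv[...,2]
def blob(m,x0,x1,y0,y1):
    k=np.zeros_like(m); k[y0:y1,x0:x1]=m[y0:y1,x0:x1]; y,x=np.nonzero(k); return x,y
x,y=blob((S>130)&((H<8)|(H>172)),280,320,260,300)
w=world(c,np.c_[x,y],58); print("red",len(x),w.mean(0),w[np.argmin(w[:,0])])
x,y=blob((S>100)&(H>45)&(H<80),395,430,275,310); print("green",len(x),world(c,np.c_[x,y],47).mean(0))
tips=world(c,[[277,231],[336,207],[353,268],[296,288]],58); print("tips",tips)
a,b,d,e=tips; 
M=np.c_[a-d,-(b-e)][:2]; s=np.linalg.solve(M,(b-d)[:2]); # crossing of the two lines
ax=d+s[0]*(a-d); print("axis",ax)
for p in tips: print(np.hypot(*(p-ax)[:2]),np.degrees(np.arctan2(*(p-ax)[1::-1])))
bar=world(c,[[316,185],[316,225]],6); print("bar",bar)
print("cam",world(c,[[299,151],[334,151]],172))
print("jar,bottle",world(c,[[214,277]],70),world(c,[[461,226]],130),"brush",world(c,[[453,264],[481,317]],5))
cv2.imwrite("pics/crop.png",cv2.resize(c["color"][140:310,255:435],None,fx=4.4,fy=3.5,interpolation=cv2.INTER_CUBIC)[:600,:800])
```

```text
red 57 [479.5829054   20.90835964  58.        ] [461.24317079  26.05812172  58.        ]
green 90 [ 438.44305399 -329.13550751   47.        ]
tips [[ 617.02263862   99.43563402   58.        ]
 [ 698.50651846  -84.35359744   58.        ]
 [ 505.63371358 -140.35880129   58.        ]
 [ 439.37470426   34.71155233   58.        ]]
axis [560.99830697 -21.1717151   58.        ]
132.9844291588805 65.0842649360988
151.3289743633679 -24.677700502829648
131.41841467452335 -114.91573506390124
133.84782521162262 155.32229949717038
bar [[782.8133855  -19.3686496    6.        ]
 [649.56767997 -22.39607781   6.        ]]
cam [[842.46285677  33.74203628 172.        ]
 [844.85210888 -71.81883507 172.        ]]
jar,bottle [[466.36559495 287.17755639  70.        ]] [[ 631.38501295 -459.16644929  130.        ]] brush [[ 533.11870902 -461.19491481    5.        ]
 [ 368.02937266 -544.94596014    5.        ]]
```

View pics/crop.png

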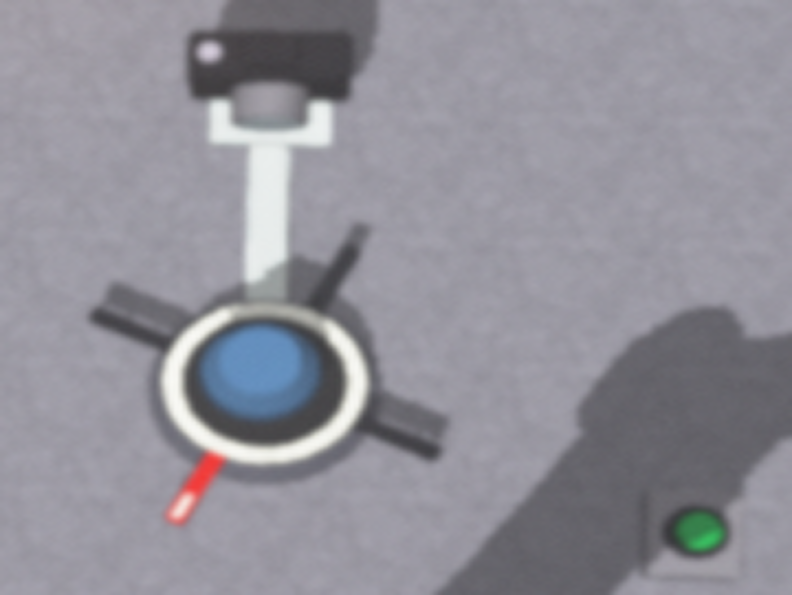

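```bash
cat >> h.py <<'E'
def cloud(c):
    v,u=np.mgrid[0:480,0:640]; px=np.c_[u.ravel(),v.ravel()]
    return world(c,px), c["color"].reshape(-1,3).astype(int)
E
python3 - <<'E'
from h import *
from scipy.optimize import least_squares
for n in ("top","scene"):
    c=dict(np.load(n+"0.npz")); P,C=cloud(c)
    near=np.hypot(P[:,0]-562,P[:,1]+21)<90
    k=near&(abs(P[:,2]-60)<8)&(C.min(1)>150)&(np.ptp(C,axis=1)<50); Q=P[k]
    f=least_squares(lambda p:np.hypot(Q[:,0]-p[0],Q[:,1]-p[1])-p[2],[562,-21,65],loss="soft_l1",f_scale=3); print(n,k.sum(),f.x)
    k=(np.hypot(P[:,0]-562,P[:,1]+21)<160)&(P[:,2]>30)&(P[:,2]<70)
    Q=P[k]; d=Q[:,:2]-f.x[:2]; rr=np.hypot(*d.T); a=np.degrees(np.arctan2(d[:,1],d[:,0])); m=(rr>90)&(rr<145)
    z=np.exp(4j*np.radians(a[m])).mean(); print("arms mod90",np.degrees(np.angle(z))/4,abs(z),m.sum())
    k=(P[:,2]>90)&(P[:,0]>740)&(P[:,0]<900)&(abs(P[:,1]+20)<80); print("camera",P[k].min(0),P[k].max(0),P[k].mean(0))
    g=(C[:,1]>C[:,0]+30)&(C[:,1]>C[:,2]+30)&(np.hypot(P[:,0]-440,P[:,1]+329)<60); print("green",P[g].mean(0),g.sum())
E
```

```text
top 497 [563.37971952 -20.03848768  65.43441608]
arms mod90 -26.046580187785818 0.9864330879729728 305
camera [778.43783702 -74.64378948  91.02509643] [861.10578344  39.80734453 182.19269942] [820.06549992 -17.48515904 149.68924677]
green [ 437.97241734 -329.37730278   48.19181568] 84
scene 324 [561.0091372  -20.70235186  66.16112497]
arms mod90 -26.04635399810225 0.9810643791108593 524
camera [780.56663808 -75.14308887  90.12196585] [859.1702304   40.64649501 175.05648181] [841.92679092 -12.73496149 140.50354209]
green [ 440.6882481  -327.69434954   46.50862879] 73
```

Call:
play_rows --commands '[[[2, -1.4, 0, -2.5, 0], [5, -3.4, 0, -6, 0], [8.5, -5.6, 0, -10, 0], [12, -7.9, 0, -14, 0], [15.3, -10.2, 0, -18, 0], [18.8, -12.4, 0, -22, 0], [22.2, -14.7, 0, -26, 0], [25.6, -17, 0, -30, 0], [29, -19.2, 0, -34, 0], [32.4, -21.5, 0, -38, 0], [35.8, -23.7, 0, -42, 0], [38.4, -25.4, 0, -45, 0], [40.5, -26.8, 0, -47.5, 0], [41.8, -27.7, 0, -49, 0], [42.6, -28.2, 0, -49.4, 0], [42.6, -28.2, 0, -49.4, 0], [42.6, -28.2, 0, -49.4, 0]]]'

```text
time: 1.8
tool_pos: [545.3, -139.4, 214.4]
eef_rot: [-180.0, 0.0, 75.9]
force: [0.6, -0.4, 0.4]
grip_width: 0.3
grip_force: 0.0
```

Descend to z ≈ 34.

Call:
play_rows --commands '[[[0, 0, 1, 0, 0], [0, 0, 3, 0, 0], [0, 0, 5, 0, 0], [0, 0, 7, 0, 0], [0, 0, 9, 0, 0], [0, 0, 11, 0, 0], [0, 0, 13, 0, 0], [0, 0, 15, 0, 0], [0, 0, 16.5, 0, 0], [0, 0, 17.5, 0, 0], [0, 0, 18, 0, 0], [0, 0, 18, 0, 0]]]'

```text
time: 3.0
tool_pos: [545.5, -138.1, 34.1]
eef_rot: [-180.0, 0.0, 76.0]
force: [0.0, 0.4, -0.1]
grip_width: 0.4
grip_force: 0.0
```

```bash
cat > plan.py <<'E'
import sys
from h import *
# rows along the circle about the axis, finger angle p0->p1, yaw y0->y1, n rows, in the tool axes now
p0,p1,y1,n,rad=map(float,sys.argv[1:]); n=int(n); s=r.sense(); T=s["tool_pos"]; y0=s["eef_rot"][2]
x=np.array([np.cos(np.radians(y0)),np.sin(np.radians(y0))]); y=np.array([x[1],-x[0]])
print(T,y0,s["force"])
for i in range(1,n+1):
    t=i/n; p=np.radians(p0+(p1-p0)*t); d=np.array([562,-20.5])+rad*np.array([np.cos(p),np.sin(p)])-T[:2]
    print([round(v,2) for v in (d@x/10,d@y/10,0,-(y1-y0)*t,0)],end=", ")
E
python3 plan.py 262 215 35 20 118
```

```text
[ 545.53180947 -138.14789688   34.1468    ] 76.01921256856018 [ 0.04299383  0.40821901 -0.13221292]
[np.float64(0.04), np.float64(-0.5), 0, np.float64(2.05), 0], [np.float64(0.02), np.float64(-0.98), 0, np.float64(4.1), 0], [np.float64(0.02), np.float64(-1.46), 0, np.float64(6.15), 0], [np.float64(0.04), np.float64(-1.95), 0, np.float64(8.2), 0], [np.float64(0.07), np.float64(-2.43), 0, np.float64(10.25), 0], [np.float64(0.13), np.float64(-2.91), 0, np.float64(12.31), 0], [np.float64(0.21), np.float64(-3.39), 0, np.float64(14.36), 0], [np.float64(0.31), np.float64(-3.86), 0, np.float64(16.41), 0], [np.float64(0.43), np.float64(-4.33), 0, np.float64(18.46), 0], [np.float64(0.56), np.float64(-4.8), 0, np.float64(20.51), 0], [np.float64(0.72), np.float64(-5.25), 0, np.float64(22.56), 0], [np.float64(0.89), np.float64(-5.71), 0, np.float64(24.61), 0], [np.float64(1.08), np.float64(-6.15), 0, np.float64(26.66), 0], [np.float64(1.29), np.float64(-6.59), 0, np.float64(28.71), 0], [np.float64(1.52), np.float64(-7.01), 0, np.float64(30.76), 0], [np.float64(1.77), np.float64(-7.43), 0, np.float64(32.82), 0], [np.float64(2.03), np.float64(-7.84), 0, np.float64(34.87), 0], [np.float64(2.31), np.float64(-8.23), 0, np.float64(36.92), 0], [np.float64(2.6), np.float64(-8.62), 0, np.float64(38.97), 0], [np.float64(2.91), np.float64(-8.99), 0, np.float64(41.02), 0],
```

Call:
play_rows --commands '[[[0, -0.3, 0, 1, 0], [0, -0.6, 0, 2.5, 0], [0, -0.85, 0, 3.5, 0], [0, -1.1, 0, 4.5, 0], [0, -1.35, 0, 5.5, 0], [0.05, -1.6, 0, 7, 0], [0.05, -1.95, 0, 8.2, 0], [0.05, -2.4, 0, 10, 0], [0.1, -2.9, 0, 12, 0], [0.2, -3.4, 0, 14, 0], [0.3, -3.85, 0, 16, 0], [0.45, -4.35, 0, 18.5, 0], [0.55, -4.8, 0, 20.5, 0], [0.7, -5.25, 0, 22.5, 0], [0.9, -5.7, 0, 24.5, 0], [1.1, -6.15, 0, 26.5, 0], [1.3, -6.6, 0, 28.5, 0], [1.5, -7, 0, 30.5, 0], [1.75, -7.4, 0, 32.5, 0]]]'

```text
time: 4.9
tool_pos: [478.3, -103.3, 34.8]
eef_rot: [179.9, -0.0, 43.4]
force: [0.9, -1.1, -0.2]
grip_width: 0.7
grip_force: 0.7
```

```bash
sed -i 's/round(v,2)/round(float(v),2)/' plan.py
python3 - <<'E'
from h import *
T=r.sense()["tool_pos"]; d=T[:2]-[562,-20.5]; print(np.hypot(*d),np.degrees(np.arctan2(d[1],d[0]))%360)
E
python3 plan.py 224 170 0 20 118
```

```text
117.71923180340808 224.6993269203005
[ 478.32425925 -103.3021011    34.80468536] 43.355655624157734 [ 0.89636721 -1.05373762 -0.20839963]
[-0.02, -0.7, 0.0, 2.17, 0.0], [0.01, -1.25, 0.0, 4.34, 0.0], [0.07, -1.81, 0.0, 6.5, 0.0], [0.15, -2.36, 0.0, 8.67, 0.0], [0.26, -2.9, 0.0, 10.84, 0.0], [0.4, -3.44, 0.0, 13.01, 0.0], [0.56, -3.97, 0.0, 15.17, 0.0], [0.75, -4.5, 0.0, 17.34, 0.0], [0.96, -5.01, 0.0, 19.51, 0.0], [1.2, -5.51, 0.0, 21.68, 0.0], [1.45, -6.01, 0.0, 23.85, 0.0], [1.74, -6.49, 0.0, 26.01, 0.0], [2.04, -6.95, 0.0, 28.18, 0.0], [2.36, -7.4, 0.0, 30.35, 0.0], [2.71, -7.84, 0.0, 32.52, 0.0], [3.08, -8.26, 0.0, 34.68, 0.0], [3.46, -8.66, 0.0, 36.85, 0.0], [3.87, -9.04, 0.0, 39.02, 0.0], [4.29, -9.4, 0.0, 41.19, 0.0], [4.73, -9.74, 0.0, 43.36, 0.0],
```

Call:
play_rows --commands '[[[0, -0.4, 0, 1.5, 0], [0, -0.9, 0, 3, 0], [0.05, -1.4, 0, 5, 0], [0.1, -1.9, 0, 7, 0], [0.2, -2.5, 0, 9.3, 0], [0.3, -3, 0, 11.3, 0], [0.4, -3.45, 0, 13, 0], [0.55, -3.95, 0, 15, 0], [0.75, -4.5, 0, 17.3, 0], [0.95, -5, 0, 19.5, 0], [1.2, -5.5, 0, 21.7, 0], [1.45, -6, 0, 23.9, 0], [1.75, -6.5, 0, 26, 0], [2.05, -6.95, 0, 28.2, 0], [2.35, -7.4, 0, 30.4, 0], [2.7, -7.85, 0, 32.5, 0], [3.1, -8.25, 0, 34.7, 0], [3.45, -8.65, 0, 36.9, 0], [3.85, -9.05, 0, 39, 0], [4.3, -9.4, 0, 41, 0]]]'

```text
time: 6.9
tool_pos: [443.9, -5.6, 34.5]
eef_rot: [180.0, 0.1, 2.4]
force: [0.4, -2.7, -0.5]
grip_width: 0.4
grip_force: 0.7
```

```bash
python3 - <<'E'
from h import *
T=r.sense()["tool_pos"]; d=T[:2]-[562,-20.5]; print(np.hypot(*d),np.degrees(np.arctan2(d[1],d[0]))%360, r.sense()["joint_positions"][6])
E
python3 plan.py 173 128 -40 20 118
```

```text
119.02653473170402 172.78901281992995 -90.77514388768873
[443.91488793  -5.55937496  34.51898547] 2.3608693374307017 [ 0.42030032 -2.65630875 -0.50466271]
[0.18, -0.4, 0.0, 2.12, 0.0], [0.28, -0.85, 0.0, 4.24, 0.0], [0.4, -1.3, 0.0, 6.35, 0.0], [0.54, -1.74, 0.0, 8.47, 0.0], [0.69, -2.17, 0.0, 10.59, 0.0], [0.86, -2.61, 0.0, 12.71, 0.0], [1.05, -3.03, 0.0, 14.83, 0.0], [1.26, -3.44, 0.0, 16.94, 0.0], [1.48, -3.85, 0.0, 19.06, 0.0], [1.71, -4.25, 0.0, 21.18, 0.0], [1.97, -4.64, 0.0, 23.3, 0.0], [2.23, -5.02, 0.0, 25.42, 0.0], [2.52, -5.38, 0.0, 27.53, 0.0], [2.81, -5.74, 0.0, 29.65, 0.0], [3.12, -6.09, 0.0, 31.77, 0.0], [3.45, -6.42, 0.0, 33.89, 0.0], [3.78, -6.74, 0.0, 36.01, 0.0], [4.13, -7.04, 0.0, 38.12, 0.0], [4.49, -7.33, 0.0, 40.24, 0.0], [4.86, -7.61, 0.0, 42.36, 0.0],
```

Call:
play_rows --commands '[[[0.15, -0.4, 0, 2, 0], [0.3, -0.85, 0, 4, 0], [0.4, -1.3, 0, 6.3, 0], [0.55, -1.75, 0, 8.5, 0], [0.7, -2.2, 0, 10.6, 0], [0.85, -2.6, 0, 12.7, 0], [1.05, -3.05, 0, 14.8, 0], [1.25, -3.45, 0, 17, 0], [1.5, -3.85, 0, 19, 0], [1.7, -4.25, 0, 21, 0], [1.95, -4.65, 0, 23.3, 0], [2.25, -5, 0, 25.4, 0], [2.5, -5.4, 0, 27.5, 0], [2.8, -5.75, 0, 29.7, 0], [3.1, -6.1, 0, 31.8, 0], [3.45, -6.4, 0, 33.9, 0], [3.8, -6.75, 0, 36, 0], [4.15, -7.05, 0, 38, 0], [4.5, -7.3, 0, 40.2, 0], [4.85, -7.6, 0, 42.4, 0]]]'

```text
time: 8.9
tool_pos: [488.1, 72.6, 34.2]
eef_rot: [179.9, 0.1, -40.0]
force: [-1.7, -0.4, 2.4]
grip_width: 0.1
grip_force: 0.8
```

```bash
python3 - <<'E'
from h import *
c=viewer.camera("scene"); cv2.imwrite("pics/scene1.png",c["color"])
s=r.sense(); d=s["tool_pos"][:2]-[562,-20.5]; print(np.hypot(*d),np.degrees(np.arctan2(d[1],d[0]))%360, s["joint_positions"][6])
P,C=cloud(c); h=cv2.cvtColor(c["color"],cv2.COLOR_BGR2HSV).reshape(-1,3).astype(int); d=P[:,:2]-[562,-20.5]; rr=np.hypot(*d.T)
m=(rr>72)&(rr<150)&(P[:,2]>30)&(P[:,2]<75)&(h[:,1]>150)&((h[:,0]<8)|(h[:,0]>172)); print(m.sum(),np.degrees(np.arctan2(*d[m].mean(0)[::-1])))
E
python3 plan.py 129 105 -50 12 118
```

```text
118.81042855749276 127.91387305876054 -132.83765386882493
92 26.60431250526055
[488.99381418  73.23374401  34.30262531] -40.06534251194681 [-0.0090973  -0.52079179  0.15323011]
[0.12, -0.17, 0.0, 0.83, 0.0], [0.22, -0.57, 0.0, 1.66, 0.0], [0.33, -0.96, 0.0, 2.48, 0.0], [0.46, -1.35, 0.0, 3.31, 0.0], [0.6, -1.74, 0.0, 4.14, 0.0], [0.75, -2.12, 0.0, 4.97, 0.0], [0.92, -2.5, 0.0, 5.8, 0.0], [1.1, -2.87, 0.0, 6.62, 0.0], [1.29, -3.23, 0.0, 7.45, 0.0], [1.5, -3.59, 0.0, 8.28, 0.0], [1.72, -3.94, 0.0, 9.11, 0.0], [1.95, -4.28, 0.0, 9.93, 0.0],
```

View pics/scene1.png

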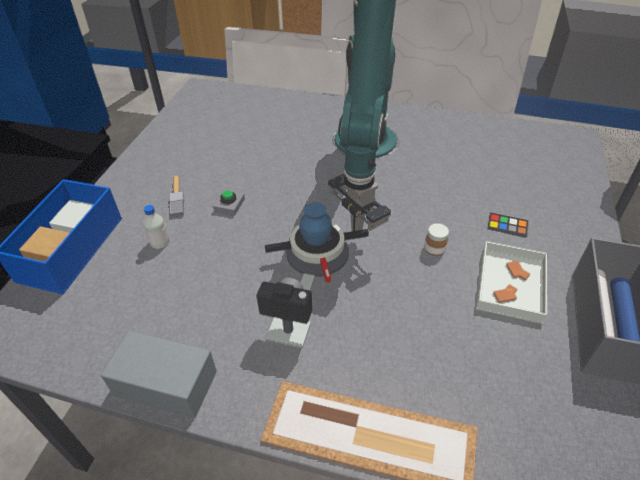

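The red tip is near (326,278), still about 26° short of the lens; the finger is pushing the arm at (350,233) and the pot is untouched. I continue slowly.

Call:
play_rows --commands '[[[0.1, -0.2, 0, 0.8, 0], [0.2, -0.55, 0, 1.7, 0], [0.35, -0.95, 0, 2.5, 0], [0.45, -1.35, 0, 3.3, 0], [0.6, -1.75, 0, 4, 0], [0.75, -2.1, 0, 5, 0], [0.9, -2.5, 0, 6, 0], [1.1, -2.85, 0, 7, 0], [1.3, -3.2, 0, 8, 0], [1.4, -3.45, 0, 9, 0], [1.55, -3.7, 0, 9.5, 0], [1.7, -3.95, 0, 10, 0], [1.85, -4.1, 0, 10, 0], [1.95, -4.3, 0, 10, 0], [1.95, -4.3, 0, 10, 0], [1.95, -4.3, 0, 10, 0]]]'

```text
time: 10.55
tool_pos: [532.6, 93.3, 34.6]
eef_rot: [-180.0, -0.0, -49.9]
force: [-1.4, 0.2, -0.2]
grip_width: 0.7
grip_force: 0.2
```

```bash
cat > chk.py <<'E'
from h import *
s=r.sense(); d=s["tool_pos"][:2]-[562,-20.5]; print(s["time"],s["tool_pos"],np.degrees(np.arctan2(d[1],d[0]))%360,s["force"])
for n in ("top","scene"):
    c=viewer.camera(n); cv2.imwrite(f"pics/{n}_{s['time']:.1f}.png",c["color"])
    P,C=cloud(c); h=cv2.cvtColor(c["color"],cv2.COLOR_BGR2HSV).reshape(-1,3).astype(int); d=P[:,:2]-[562,-20.5]; rr=np.hypot(*d.T)
    m=(rr>72)&(rr<150)&(P[:,2]>30)&(P[:,2]<75)&(h[:,1]>130)&((h[:,0]<8)|(h[:,0]>172)); print(n,m.sum(),np.degrees(np.arctan2(*d[m].mean(0)[::-1])))
    m=(rr>85)&(rr<145)&(P[:,2]>45)&(P[:,2]<66)&(d[:,0]>-60); z=np.exp(4j*np.arctan2(d[m,1],d[m,0])).mean(); print("arms",np.degrees(np.angle(z))/4,abs(z))
    k=(rr<60)&(P[:,2]>120)&(P[:,2]<175)&(h[:,0]>95)&(h[:,0]<125)&(h[:,1]>90); print("pot",P[k].mean(0))
E
python3 chk.py; python3 plan.py 105 103 -50 2 118
```

```text
10.55 [532.55445224  93.3388342   34.63984696] 104.50227546151993 [-1.42160963  0.20605885 -0.23711298]
top 32 2.772492788240058
arms 2.189330159472055 0.9867783133013386
pot [559.331965   -22.47261363 148.63949379]
scene 108 3.3841876276281404
arms 3.5084953215706602 0.9613234043633311
pot [574.0259102  -19.58617274 142.59734678]
[532.5018872   93.34975301  34.67455218] -49.8679120986387 [ 0.14083573  0.13105513 -0.32535545]
[0.01, -0.11, 0.0, 0.07, 0.0], [0.1, -0.3, 0.0, 0.13, 0.0],
```

About 2° short; a small nudge, then back off and lift.

Call:
play_rows --commands '[[[0.05, -0.2, 0, 0, 0], [0.15, -0.4, 0, 0, 0], [0.15, -0.4, 0, 0, 0], [0.1, -0.2, 0, 0, 0], [-0.2, 0.4, 0, 0, 0], [-0.8, 1.2, 0, 0, 0], [-1.4, 2, 0, 0, 0], [-1.4, 2, -1, 0, 0], [-1.4, 2, -3, 0, 0], [-1.4, 2, -6, 0, 0], [-1.4, 2, -9, 0, 0], [-1.4, 2, -12, 0, 0], [-1.4, 2, -15, 0, 0], [-1.4, 2, -17, 0, 0], [-1.4, 2, -18, 0, 0], [-1.4, 2, -18, 0, 0]]]'

```text
time: 12.25
tool_pos: [508.7, 91.2, 216.2]
eef_rot: [-179.8, -0.1, -49.9]
force: [0.1, 0.4, -0.3]
grip_width: 0.5
grip_force: 0.0
```

```bash
python3 chk.py
python3 - <<'E'
from h import *
s=r.sense(); a=np.radians(s["eef_rot"][2]); d=np.array([439,-328.5])-s["tool_pos"][:2]
print(s["eef_rot"],[d@[np.cos(a),np.sin(a)],d@[np.sin(a),-np.cos(a)]])
E
ls pics
```

```text
12.25 [508.69455444  91.19398543 216.16050833] 115.51259717219335 [ 0.1428567   0.44706913 -0.25185454]
top 32 0.8860969220304997
arms 0.38304454327835324 0.9864176400355887
pot [558.87828649 -22.10348032 146.99664332]
scene 116 1.4422818386462872
arms 0.6410517069160776 0.9830766571497667
pot [573.52701182 -19.6972436  142.59668824]
[ 1.79950044e+02  2.41812054e-02 -4.98653793e+01] [np.float64(276.57293516498123), np.float64(322.6110489330176)]
crop.png
scene0.png
scene1.png
scene_10.6.png
scene_12.2.png
top0.png
top_10.6.png
top_12.2.png
```

Red arm is at ≈1° (camera ≈0.7°), so it is aligned. Next, to the button.

Call:
play_rows --commands '[[[1, 1.2, 0, 0, 0], [2.7, 3.2, 0, 0, 0], [5, 5.8, 0, 0, 0], [7.5, 8.7, 0, 0, 0], [10, 11.6, 0, 0, 0], [12.5, 14.6, 0, 0, 0], [15, 17.5, 0, 0, 0], [17.5, 20.4, 0, 0, 0], [20, 23.3, 0, 0, 0], [22.5, 26.2, 0, 0, 0], [24.8, 29, 0, 0, 0], [26.5, 31, 0, 0, 0], [27.4, 32, 0, 0, 0], [27.7, 32.3, 0, 0, 0], [27.7, 32.3, 3, 0, 0], [27.7, 32.3, 7, 0, 0], [27.7, 32.3, 11, 0, 0], [27.7, 32.3, 14, 0, 0], [27.7, 32.3, 15.5, 0, 0], [27.7, 32.3, 15.5, 0, 0]]]'

```text
time: 14.35
tool_pos: [438.5, -327.3, 57.7]
eef_rot: [179.9, 0.2, -49.8]
force: [0.8, 0.1, 0.3]
grip_width: 0.4
grip_force: 0.0
```

```bash
python3 chk.py | head -6
```

```text
14.35 [ 438.53374276 -327.30609566   57.73939176] 248.0789428102074 [0.82511894 0.07436842 0.27508371]
top 35 0.5743106186189434
arms 0.5909908743432392 0.9869372829364239
pot [557.64638144 -22.75585541 145.96501292]
scene 113 1.6000642545072652
arms 0.5644190120239453 0.9827675186268292
```

Call:
play_rows --commands '[[[0, 0, 0.4, 0, 0], [0, 0, 0.8, 0, 0], [0, 0, 1.1, 0, 0], [0, 0, 1.3, 0, 0], [0, 0, 1.5, 0, 0], [0, 0, 1.7, 0, 0], [0, 0, 1.8, 0, 0], [0, 0, 1.8, 0, 0]]]'

```text
time: 15.25
tool_pos: [439.8, -329.1, 41.7]
eef_rot: [-180.0, -0.0, -49.9]
force: [0.9, 1.8, 5.2]
grip_width: 0.3
grip_force: 2.3
```

Call:
play_rows --commands '[[[0, 0, 0.1, 0, 0], [0, 0, 0.2, 0, 0], [0, 0, 0.25, 0, 0], [0, 0, 0.25, 0, 0]]]'

```text
time: 15.65
tool_pos: [440.0, -329.2, 41.1]
eef_rot: [-179.9, -0.0, -49.9]
force: [-3.3, 3.7, 21.9]
grip_width: 0.6
grip_force: 11.1
```

The button is bottomed out (22 N, hard stop). Lift off.

Call:
play_rows --commands '[[[0, 0, -0.3, 0, 0], [0, 0, -1, 0, 0], [0, 0, -2, 0, 0], [0, 0, -4, 0, 0], [0, 0, -7, 0, 0], [0, 0, -10, 0, 0], [0, 0, -12, 0, 0], [0, 0, -13, 0, 0], [0, 0, -13, 0, 0], [0, 0, -13, 0, 0]]]'

```text
time: 16.65
tool_pos: [438.9, -328.6, 168.2]
eef_rot: [180.0, 0.1, -49.9]
force: [0.2, 0.4, 1.2]
grip_width: 0.2
grip_force: 0.0
```

```bash
python3 chk.py; ls pics
```

```text
16.65 [ 438.9034431  -328.55022425  168.24252873] 248.21840055724397 [0.17949076 0.41615166 1.15427785]
top 35 0.5712395444581955
arms 0.4873900713601947 0.9864262374862834
pot [558.00352143 -22.79249498 146.59900616]
scene 111 1.55273939742645
arms 0.7301988999569904 0.9832645555955558
pot [572.77602331 -19.8385506  142.66758094]
crop.png
scene0.png
scene1.png
scene_10.6.png
scene_12.2.png
scene_14.3.png
scene_16.6.png
top0.png
top_10.6.png
top_12.2.png
top_14.3.png
top_16.6.png
```

View pics/scene_16.6.png

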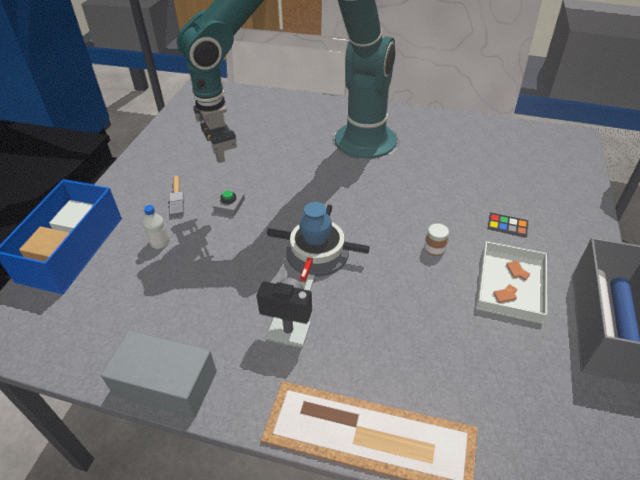

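The red arm (tip near (308,262)) points at the camera and the pot, jar, bottle and brush look in place. To be sure of the press depth I press again, reading force against depth.

Call:
play_rows --commands '[[[0, 0, 2, 0, 0], [0, 0, 5, 0, 0], [0, 0, 8, 0, 0], [0, 0, 10.5, 0, 0], [0, 0, 11.8, 0, 0], [0, 0, 12.1, 0, 0], [0, 0, 12.3, 0, 0], [0, 0, 12.4, 0, 0], [0, 0, 12.4, 0, 0], [0, 0, 12.4, 0, 0]]]'

```text
time: 17.75
tool_pos: [439.8, -329.4, 45.9]
eef_rot: [-180.0, -0.1, -49.9]
force: [-2.2, -0.5, 1.9]
grip_width: 0.3
grip_force: 1.3
```

Call:
play_rows --commands '[[[0, 0, 0.1, 0, 0], [0, 0, 0.15, 0, 0], [0, 0, 0.15, 0, 0], [0, 0, 0.15, 0, 0]]]'

```text
time: 18.15
tool_pos: [439.8, -329.4, 43.8]
eef_rot: [-180.0, -0.1, -49.9]
force: [-1.3, -0.8, 3.7]
grip_width: -0.1
grip_force: 1.8
```

Call:
play_rows --commands '[[[0, 0, 0.1, 0, 0], [0, 0, 0.15, 0, 0], [0, 0, 0.15, 0, 0], [0, 0, 0.15, 0, 0]]]'

```text
time: 18.55
tool_pos: [439.8, -329.4, 42.3]
eef_rot: [-180.0, -0.1, -49.9]
force: [-0.2, -1.4, 5.0]
grip_width: 0.5
grip_force: 2.2
```

Call:
play_rows --commands '[[[0, 0, 0.1, 0, 0], [0, 0, 0.15, 0, 0], [0, 0, 0.15, 0, 0], [0, 0, 0.15, 0, 0]]]'

```text
time: 18.95
tool_pos: [439.9, -329.4, 41.3]
eef_rot: [-180.0, -0.1, -49.9]
force: [-0.7, -0.9, 11.2]
grip_width: 0.6
grip_force: 5.3
```

The force follows the spring to about 5 N, then meets the hard stop, so the button went fully down. Lift off and hand in.

Call:
play_rows --commands '[[[0, 0, -0.3, 0, 0], [0, 0, -1, 0, 0], [0, 0, -2, 0, 0], [0, 0, -4, 0, 0], [0, 0, -7, 0, 0], [0, 0, -10, 0, 0], [0, 0, -12, 0, 0], [0, 0, -13, 0, 0], [0, 0, -13, 0, 0], [0, 0, -13, 0, 0], [0, 0, -13, 0, 0]]]'

```text
time: 20.05
tool_pos: [438.8, -328.4, 169.3]
eef_rot: [179.9, 0.1, -49.9]
force: [-0.5, 0.3, -0.6]
grip_width: 0.7
grip_force: 0.0
```

```bash
python3 chk.py && python3 -c "
from station import r
print(r.close_job())"
```

```text
20.05 [ 438.78762124 -328.35412534  169.30595114] 248.18724352899937 [-0.45423268  0.31213318 -0.56350598]
top 34 0.6676382712394201
arms 0.6782291719995924 0.9870894563562227
pot [557.61198739 -22.87454175 145.89294345]
scene 111 1.5198090958217663
arms 0.7698891728068081 0.9833889340523033
pot [572.88343188 -19.54341453 142.4285905 ]
the job is handed in; nothing more can be done
None
```

The job is handed in but no verdict came back: the red arm points within about 1° of the lens, the shutter button was pressed to its stop twice (the second time to check the depth) and released, the pot did not measurably shift, and the robot ended clear of everything.

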